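# Load two pipe nipples into the kit block

### The job

Put the two short steel pipe nipples into the two empty bores of the wooden kit block, one in each, so that each stands upright on the floor of its bore. Leave the longer pipe, the tin, and the brass valve and elbow that are already in the block where they are.

Things in the scene. Friction and masses are not known exactly. Their poses are not given: they have to be found in the camera images.
- nipple_a_mid (a point): a short straight steel pipe nipple (threaded pipe piece), a plain cylinder 42 mm in diameter and 90 mm long, about 0.3 kg, standing on end on the bench; the point is its centre, half-way up, 45 mm above its lower end; z runs along the pipe. Both ends are alike. Either short nipple may go into either empty bore.
- nipple_b_mid (a point): the second short nipple, the same in every way as the first: a short straight steel pipe nipple (threaded pipe piece), a plain cylinder 42 mm in diameter and 90 mm long, about 0.3 kg, standing on end on the bench; the point is its centre, half-way up, 45 mm above its lower end; z runs along the pipe. Both ends are alike.
- pocket_1 (a point): the centre of the floor of one of the two empty round bores of the wooden kit block (its z axis points up, its x and y axes run along the block's sides). The block is square, 210 x 210 mm and 50 mm high, fixed to the bench, turned any way round; it has four bores in a square, 100 mm apart centre to centre, each 64 mm in diameter and 40 mm deep. So the bore's mouth and the block's top are 40 mm above this point, and a nipple fully in stands 50 mm proud.
- pocket_2 (a point): the centre of the floor of one of the two empty round bores of the wooden kit block (its z axis points up, its x and y axes run along the block's sides). It is next to the other empty bore, 100 mm away centre to centre.
- long_nipple_mid (a point): bystander: a longer pipe of the same steel and diameter (42 mm) but 150 mm long, standing on end on the bench; the point is half-way up.
- tin_mid (a point): bystander: a round tin 76 mm in diameter and 100 mm high, standing on the bench; the point is half-way up.
- valve_mid (a point): bystander: a brass ball valve, up to 54 mm in diameter and 85 mm high, standing in a bore of the block; its black lever, pointing away from the block's middle, rises to 113 mm above the bore's floor. The point is on its axis, 42 mm above its foot.
- elbow_mid (a point): bystander: a brass pipe elbow, up to 44 mm in diameter and 84 mm high, standing in a bore of the block, its side mouth pointing away from the block's middle. The point is on its upright leg's axis, 40 mm above its foot.

How it is judged (in metres and radians):
At the end, for the whole second after the job is handed in: Each of the two empty bores holds one short nipple, down on the bore's floor (within 8 mm), upright within 11 degrees, its centre within 18 mm of the bore's axis (anywhere the bore lets it stand), and at rest (((horizontal distance between nipple_a_mid and pocket_1 below 0.018 m and z of nipple_a_mid in the frame of pocket_1 below 0.053 m and angle between the z axis of nipple_a_mid and the z axis of pocket_1, either way round below 0.2 rad and horizontal distance between nipple_b_mid and pocket_2 below 0.018 m and z of nipple_b_mid in the frame of pocket_2 below 0.053 m and angle between the z axis of nipple_b_mid and the z axis of pocket_2, either way round below 0.2 rad) or (horizontal distance between nipple_a_mid and pocket_2 below 0.018 m and z of nipple_a_mid in the frame of pocket_2 below 0.053 m and angle between the z axis of nipple_a_mid and the z axis of pocket_2, either way round below 0.2 rad and horizontal distance between nipple_b_mid and pocket_1 below 0.018 m and z of nipple_b_mid in the frame of pocket_1 below 0.053 m and angle between the z axis of nipple_b_mid and the z axis of pocket_1, either way round below 0.2 rad)) and linear speed of each of nipple_a, nipple_b below 0.02 m/s); the robot touches nothing.
It fails at once if the long pipe is shoved by more than 30 mm or tipped by more than 20 degrees (distance of long_nipple_mid from where it was at the start of the episode above 0.03 m or angle between long_nipple_mid's own z axis and vertical above 0.35 rad).
It fails at once if the tin is shoved by more than 30 mm or tipped by more than 20 degrees (distance of tin_mid from where it was at the start of the episode above 0.03 m or angle between tin_mid's own z axis and vertical above 0.35 rad).
It fails at once if the valve is shoved by more than 30 mm or tipped by more than 20 degrees (distance of valve_mid from where it was at the start of the episode above 0.03 m or angle between valve_mid's own z axis and vertical above 0.35 rad).
It fails at once if the elbow is shoved by more than 30 mm or tipped by more than 20 degrees (distance of elbow_mid from where it was at the start of the episode above 0.03 m or angle between elbow_mid's own z axis and vertical above 0.35 rad).
It also fails if it takes over 64 s, if anything falls off the work surface, if the arm or the gripper's body presses on something with over 40 N, if the wrist force passes 120 N, or if a joint passes its speed limit or range.

### The arm

A 6-joint arm with a two-finger parallel gripper is mounted at the origin on the work surface. World frame = base frame: x ahead of the robot, y to its left, z up, the work surface at z = 0. Lengths are in mm, angles in degrees, forces in N, time in s.
With the tool pointing down it reaches from about 350 to 850 mm from the base axis. Payload 8.1 kg.
Tool frame: the origin (TCP) lies at the very end of the fingers, on their centre line; the grasp point (between the pads) lies r.tcp_to_grasp behind it (r.tcp_to_grasp is the distance from the TCP to the grasp point, in mm); z points along the fingers, y is the line along which they close (so a half turn about z gives the same grasp; the last joint's range is limited). The gripper opens to 85 mm and grips with 20 to 120 N. Pads are 22 mm wide; open, the fingers measure 114 mm over their backs; the gripper's body (76 mm by 85 mm) begins 54 mm behind the grasp point. The pads swing forward as they close: fully open they stand 13 mm farther back than shut.
Start: joints at [-81.268, 7.471, 85.268, -0, 87.261, -4.893], TCP at [141.359, -583.115, 231.292] pointing down, gripper open.
Joint ranges: [-169.43, 169.43], [-51.17, 129.36], [1.28, 143.12], [-76.62, 256.62], [0, 156.53], [-152.29, 152.29]. Speed limits (degrees/s): [136.94, 136.94, 159.86, 180, 180, 180].

### API

Orientations are given as [roll, pitch, yaw] about the fixed x, y, z axes, in that order (R = Rz(yaw) Ry(pitch) Rx(roll)).
In Python, from bench import r gives the robot as it stands.
- The arm moves only by the shell command python3 -m handwheel 'ROWS' [OPENING] [FORCE]. ROWS is JSON, a list of rows, each a list of 4 numbers: the shift along the tool's x, y, z in m, then the turn about the tool's z in degrees. A call has 1 to 10 rows; each row shifts and turns the commanded pose from where the row before left it, along the tool's axes as they then stand; what a row does not reach is not made up. A row lasts 1/10 s, in which the tool goes at most 50 mm and 8.59 degrees, less where a joint would pass 70% of its speed; a pose out of reach is approached as far as the arm can. A call is refused whole if a number of a shift passes 0.05 or a number of a turn 8.59, either way. A call with a gripper value outside its range is refused whole. OPENING is the finger opening in m, from 0 to 0.0854, set as the call begins (- or left out, the last holds). The fingers move at their own pace and stop on an object; FORCE is the grip in N (left out, the last holds). Time passes only in rows, so rows that do not move let the fingers close. It gives the time, the measured TCP pose, the force, the opening and the grip force at its end, in the units of the state.
- r.sense(): the state, without advancing time (a new reading comes with each control period).
- r.snapshot(name): name is "side" or "top" or "wrist"; returns the picture (420x560x3 uint8, red, green, blue); there is no depth.
- r.camera_params(name): a dict with "fx", "fy", "cx", "cy" (pixels), "R" (3x3) and "t" (3): a world point X has camera coordinates R X + t; the wrist camera has in their place "mount" (4x4, takes a point from camera to tool coordinates, whose origin is the TCP and whose axes are the flange's). Camera axes: x right, y down, z forward; pixel columns grow to the right and rows downward; lengths in mm; the calibration is good to about 2 mm. A picture is of the moment at which its call begins: read the wrist's pose just before it. camera_params takes no time and is no camera call.
- r.hand_in(): hands the job in; it is judged then, once.
The state is a dict: "time": time; "joint_pos": joint angles; "qd": joint speeds; "joint_efforts": joint torques, N m; "tool_pos": TCP position; "tcp_rot": TCP orientation; "ft_force": force on the tool from outside, world axes, zero at the start; "wrist_torque": the same for the moment, N m; "finger_gap": finger opening in mm; "grip_force": force on a finger pad.
Only numpy, scipy, OpenCV 4.12 (cv2) and the standard library are available. Lean on these libraries where they do the work, as an engineer would, in place of code of your own. Each camera call takes 0.05 s, during which the arm holds its last target. There are 200 camera calls.

## Working session

There is one attempt and no reset: what is moved stays moved. The work goes in short steps, Python scripts to look and compute and a shell command to move; the robot and the scene stay as the last step left them, time stands still between calls to the robot, and variables do not carry over. Pictures are saved under pics/ and viewed, at most 10 in all, crops included, and the job is handed in when it is done.

```bash
mkdir -p pics; ls
python3 - <<'E'
from bench import r
import cv2,json
for n in("top","side"):
    cv2.imwrite(f"pics/{n}0.png",r.snapshot(n)[:,:,::-1]); print(n,r.camera_params(n))
s=r.sense();print(s,r.tcp_to_grasp); print(r.camera_params("wrist"))
E
```

```text
pics
top {'fx': 424.241841986059, 'fy': 424.241841986059, 'cx': 278.5183724026877, 'cy': 216.89612890739488, 'R': array([[ 0.00113161, -0.99927369,  0.03808951],
       [-0.98590104, -0.0074882 , -0.16716179],
       [ 0.1673256 , -0.03736333, -0.98519345]]), 't': array([-46.4947418 , 607.96765113, 807.96717393])}
side {'fx': 510.68764857726075, 'fy': 510.68764857726075, 'cx': 284.8827495154232, 'cy': 210.23244768247352, 'R': array([[-0.99793293, -0.06398938, -0.00593591],
       [-0.03914123,  0.67846914, -0.73358544],
       [ 0.05096901, -0.73183672, -0.67957131]]), 't': array([ 604.87016534,  102.67404708, 1035.91636044])}
{'time': 0.1, 'joint_pos': array([-8.12680207e+01,  7.51225964e+00,  8.53241810e+01, -1.23383716e-03,
        8.72609238e+01, -4.89327073e+00]), 'qd': array([-0.03218285, -0.08406502, -0.0969014 , -0.04879266, -0.04892582,
       -0.17202871]), 'joint_efforts': array([ 1.05321647e-03, -5.70951176e+01, -5.01940405e+01, -2.50218282e-04,
        7.97011424e-03,  5.13484338e-05]), 'tool_pos': array([ 141.27783558, -582.61449797,  230.32297159]), 'tcp_rot': array([-1.79902885e+02, -7.07734070e-03,  1.36253041e+01]), 'ft_force': array([-0.1930479 ,  0.46349595,  0.23738472]), 'wrist_torque': array([ 0.0206173 , -0.02477738,  0.01161144]), 'grip_force': 0.0, 'finger_gap': 85.33740350148973} 18.700000000000003
{'fx': 357.8758714894597, 'fy': 357.8758714894597, 'cx': 282.24464792221164, 'cy': 212.32371041976074, 'mount': array([[-3.53669070e-04, -9.54344899e-01, -2.98706694e-01,
         7.60218003e+01],
       [ 9.99999563e-01, -7.90680499e-05, -9.31384300e-04,
        -4.19657576e-01],
       [ 8.65243700e-04, -2.98706893e-01,  9.54344510e-01,
        -1.42326424e+02],
       [ 0.00000000e+00,  0.00000000e+00,  0.00000000e+00,
         1.00000000e+00]])}
```

View pics/top0.png

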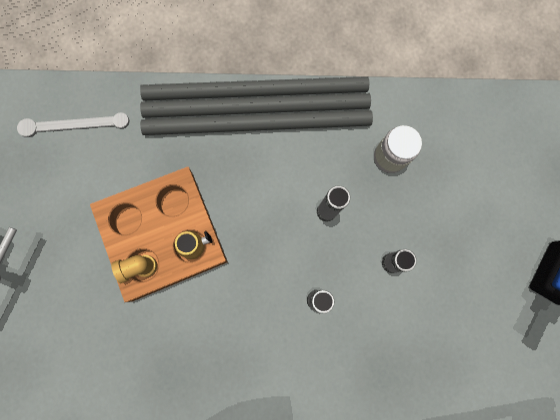

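View pics/side0.png

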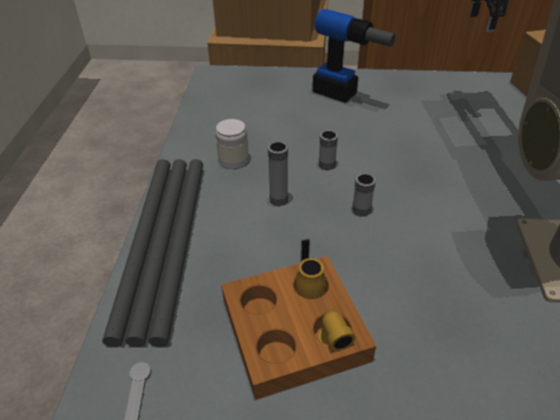

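The top view shows short nipple rims at (404,260) and (322,300), the long pipe at (339,196), the tin at (404,143), and the empty bores at (125,219) and (172,201). The side view confirms all of this. Next I'll cast rays.

```bash
cat > h.py <<'E'
import numpy as np
from scipy.spatial.transform import Rotation as Ro
from bench import r
def cast(n,uv,z,s=None):
    c=r.camera_params(n); d=np.array([(uv[0]-c['cx'])/c['fx'],(uv[1]-c['cy'])/c['fy'],1])
    if n=="wrist":
        R=Ro.from_euler('xyz',s['tcp_rot'],degrees=True).as_matrix(); M=c['mount']
        o=np.array(s['tool_pos'])+R@M[:3,3]; d=R@M[:3,:3]@d
    else: o=-c['R'].T@c['t']; d=c['R'].T@d
    return (o+d*(z-o[2])/d[2])
def delta(p,s=None):  # world xy -> tool shift (mm)
    s=s or r.sense(); R=Ro.from_euler('xyz',s['tcp_rot'],degrees=True).as_matrix()
    return R.T@(np.array(p)-s['tool_pos'])
E
python3 - <<'E'
from h import *
for n,L in(("top",dict(s1=((404,260),90),s2=((322,300),90),long=((339,196),150),tin=((404,143),100),b1=((125,219),50),b2=((172,201),50),valve=((186,243),95),elb=((148,265),50))),
 ("side",dict(s1=((328,136),90),s2=((365,180),90),long=((278,149),150),tin=((231,128),100),b1=((276,346),50),b2=((258,300),50),valve=((311,268),95)))):
    for k,(uv,z) in L.items(): 
        p=cast(n,uv,z); print(n,k,p.round(0))
for k,p in dict(s1=cast("top",(404,260),90),s2=cast("top",(322,300),90)).items(): print(k,delta([p[0],p[1],150]).round(0))
E
```

```text
top s1 [ 519. -284.   90.]
top s2 [ 444. -124.   90.]
top long [ 631. -150.  150.]
top tin [ 751. -292.  100.]
top b1 [602. 264.  50.]
top b2 [640. 172.  50.]
top valve [550. 133.  95.]
top elb [510. 213.  50.]
side s1 [ 521. -283.   90.]
side s2 [ 443. -123.   90.]
side long [ 629. -142.  150.]
side tin [ 753. -289.  100.]
side b1 [603. 266.  50.]
side b2 [642. 175.  50.]
side valve [551. 134.  95.]
s1 [ 438. -201.   81.]
s2 [ 402. -374.   81.]
```

Both views agree within 3 mm. I'll move above the first nipple.

```bash
python3 -m handwheel '[[0.044,-0.02,0,0],[0.044,-0.02,0,0],[0.044,-0.02,0,0],[0.044,-0.02,0,0],[0.044,-0.02,0,0],[0.044,-0.02,0,0],[0.044,-0.02,0,0],[0.044,-0.02,0,0],[0.044,-0.02,0,0],[0.042,-0.02,0,0]]' 0.085 40; python3 -m handwheel '[[0,0,0.03,0],[0,0,0.03,0],[0,0,0,0],[0,0,0,0]]'
python3 - <<'E'
from h import *
import cv2
s=r.sense();im=r.snapshot("wrist");cv2.imwrite("pics/w1.png",im[:,:,::-1])
print(s['tool_pos'],s['tcp_rot'],delta([520,-284,50],s).round(1))
E
```

```text
time: 1.1
tool_pos: [521.1, -283.8, 230.8]
tcp_rot: [-180.0, 0.0, 13.6]
ft_force: [-0.1, -0.1, 0.7]
finger_gap: 85.0
grip_force: 0.0
time: 1.5
tool_pos: [519.2, -285.2, 170.8]
tcp_rot: [-179.9, 0.1, 13.6]
ft_force: [0.3, 1.2, 1.5]
finger_gap: 85.0
grip_force: 0.0
[ 519.22898164 -285.23420119  170.81678621] [-1.79901483e+02  9.12576917e-02  1.36156429e+01] [  1.2  -0.8 120.8]
```

View pics/w1.png

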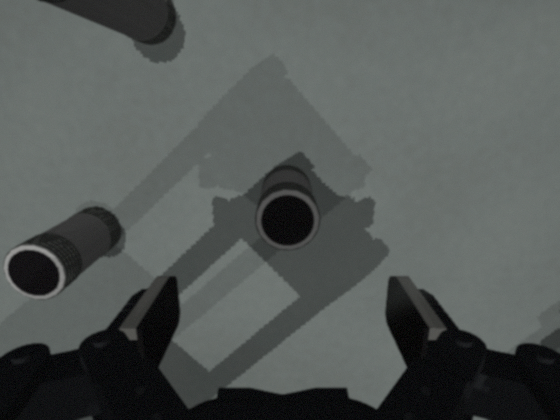

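The wrist view shows the target rim at (288,219), between the fingers, and the other nipple's rim at (37,270).

Run:
```python
from h import *
s=r.sense()
for uv in((288,219),(37,270)):
    p=cast("wrist",uv,90,s);print(p,delta([p[0],p[1],50],s).round(1))
```

```text
[ 521.86270789 -288.83435984   90.        ] [  1.    3.1 122.4]
[ 444.81344828 -128.63787987   90.        ] [ -36.2 -170.7  122.3]
```

```bash
python3 -m handwheel '[[0.001,0.002,0.025,0],[0,0,0.025,0],[0,0,0.025,0],[0,0,0.025,0],[0,0,0.02,0],[0,0,0,0],[0,0,0,0]]'; python3 -m handwheel '[[0,0,0,0],[0,0,0,0],[0,0,0,0],[0,0,0,0],[0,0,0,0],[0,0,0,0],[0,0,0,0],[0,0,0,0]]' 0.03 60
```

```text
time: 2.25
tool_pos: [522.1, -288.2, 53.2]
tcp_rot: [179.9, -0.1, 13.6]
ft_force: [-0.1, 0.6, 0.2]
finger_gap: 84.9
grip_force: 0.0
time: 3.05
tool_pos: [522.2, -287.7, 52.9]
tcp_rot: [179.9, -0.1, 13.6]
ft_force: [-1.4, 0.5, 6.2]
finger_gap: 40.9
grip_force: 60.6
```

```bash
python3 -m handwheel '[[0,0,-0.02,0],[0,0,-0.04,0],[0,0,-0.04,0],[0,0,-0.04,0],[0,0,-0.04,0]]'; python3 -m handwheel '[[0.015,-0.037,0,0],[0.015,-0.037,0,0],[0.015,-0.037,0,0],[0.015,-0.037,0,0],[0.015,-0.037,0,0],[0.015,-0.037,0,0],[0.015,-0.037,0,0]]'; python3 -m handwheel '[[0.015,-0.037,0,0],[0.015,-0.037,0,0],[0.015,-0.037,0,0],[0.015,-0.037,0,0],[0.015,-0.037,0,0],[0.015,-0.037,0,0],[0.013,-0.037,0,0],[0,0,0,-4],[0,0,0,-5]]';python3 -m handwheel '[[0,0,0.04,0],[0,0,0.03,0],[0,0,0,0],[0,0,0,0]]';python3 - <<'E'
from h import *
import cv2
s=r.sense();im=r.snapshot("wrist");cv2.imwrite("pics/w2.png",im[:,:,::-1])
print(s['finger_gap'],delta([602.5,265,65],s).round(1),delta([641,173.5,65],s).round(1))
E
```

```text
time: 3.55
tool_pos: [520.8, -286.9, 232.5]
tcp_rot: [-180.0, 0.0, 13.6]
ft_force: [0.8, -0.5, -3.5]
finger_gap: 40.8
grip_force: 61.3
time: 4.25
tool_pos: [562.0, -9.1, 231.0]
tcp_rot: [-180.0, 0.0, 13.6]
ft_force: [0.1, 0.5, -3.2]
finger_gap: 41.4
grip_force: 62.0
time: 5.15
tool_pos: [600.7, 266.7, 230.2]
tcp_rot: [-180.0, 0.1, 22.9]
ft_force: [1.0, -0.9, -3.5]
finger_gap: 40.7
grip_force: 62.0
time: 5.55
tool_pos: [600.7, 264.9, 160.8]
tcp_rot: [-180.0, 0.1, 22.6]
ft_force: [0.3, 0.4, -3.8]
finger_gap: 41.1
grip_force: 62.1
41.06318323850953 [ 1.9  0.6 95.8] [ 2.2 99.9 95.8]
```

View pics/w2.png

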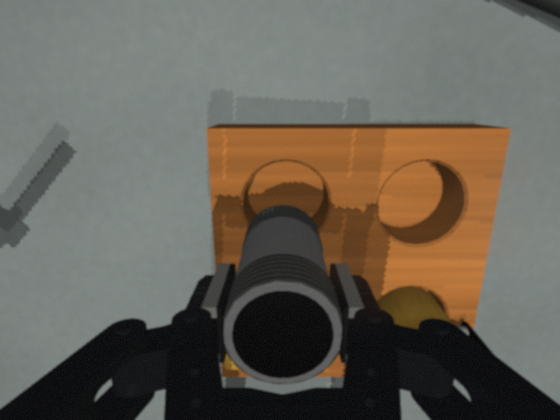

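The held nipple is upright. The empty bores are at about (286,201) and (423,201), and the block's edges line up with the tool.

Run:
```python
from h import *
s=r.sense()
for uv in((286,201),(423,201)):
    p=cast("wrist",uv,50,s);print(p,delta([p[0],p[1],65],s).round(1))
```

```text
[607.55349689 265.41411459  50.        ] [ 5.1  2.1 97.8]
[646.50776308 171.92264871  50.        ] [  5.1 103.4  97.8]
```

```bash
python3 -m handwheel '[[0.003,0.0015,0.02,0],[0,0,0.025,0],[0,0,0.02,0],[0,0,0.015,0],[0,0,0.01,0],[0,0,0.003,0],[0,0,0.002,0],[0,0,0,0],[0,0,0,0]]'
```

```text
time: 6.5
tool_pos: [605.5, 265.2, 67.4]
tcp_rot: [180.0, -0.1, 22.6]
ft_force: [0.7, -0.5, -3.2]
finger_gap: 40.8
grip_force: 62.1
```

```bash
python3 -m handwheel '[[0,0,0.002,0],[0,0,0.001,0],[0,0,0,0],[0,0,0,0]]'
```

```text
time: 6.9
tool_pos: [604.8, 264.9, 63.2]
tcp_rot: [-180.0, 0.0, 22.6]
ft_force: [0.1, -0.2, -3.7]
finger_gap: 40.6
grip_force: 62.1
```

```bash
python3 -m handwheel '[[0,0,0.001,0],[0,0,0,0],[0,0,0,0]]'; python3 -m handwheel '[[0,0,0,0],[0,0,0,0],[0,0,0,0],[0,0,0,0],[0,0,0,0]]' 0.08;  python3 -m handwheel '[[0,0,-0.015,0],[0,0,-0.03,0],[0,0,-0.04,0],[0,0,-0.04,0],[0,0,-0.045,0],[0,0,0,0]]'
python3 - <<'E'
from h import *
import cv2
s=r.sense();im=r.snapshot("wrist");cv2.imwrite("pics/w3.png",im[:,:,::-1])
print(s['tool_pos'],s['tcp_rot'],delta([444,-126,52],s).round(1))
E
```

```text
time: 7.2
tool_pos: [605.1, 265.0, 63.0]
tcp_rot: [180.0, -0.0, 22.6]
ft_force: [-2.4, -0.2, 2.8]
finger_gap: 40.9
grip_force: 62.9
time: 7.7
tool_pos: [604.9, 264.9, 62.3]
tcp_rot: [-180.0, -0.0, 22.6]
ft_force: [-0.4, 0.3, -0.1]
finger_gap: 80.0
grip_force: 0.0
time: 8.3
tool_pos: [608.6, 266.3, 243.3]
tcp_rot: [179.9, -0.8, 22.6]
ft_force: [0.8, 0.7, 1.5]
finger_gap: 79.8
grip_force: 0.0
[608.55734917 266.25549104 243.34861535] [179.94978827  -0.84759038  22.63010387] [-305.6  298.6  187.1]
```

View pics/w3.png

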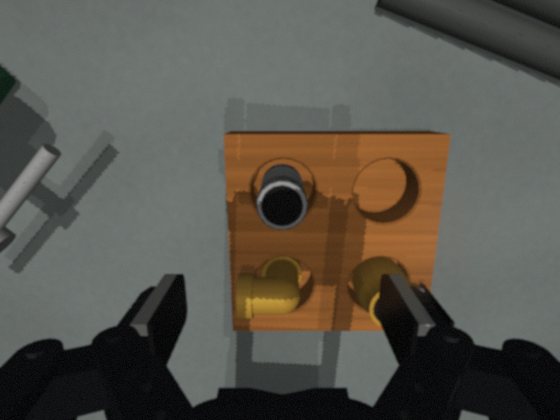

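The nipple is standing in its bore (rim at (282,203)), and the other three bores are undisturbed. Now the second nipple.

```bash
python3 -m handwheel '[[-0.031,0.03,0,0],[-0.031,0.03,0,0],[-0.031,0.03,0,0],[-0.031,0.03,0,0],[-0.031,0.03,0,0],[-0.03,0.03,0,0],[-0.03,0.03,0,0],[-0.03,0.03,0,0],[-0.03,0.03,0,0],[-0.03,0.03,0,0]]'; python3 -m handwheel '[[0,0,0.035,0],[0,0,0.035,0],[0,0,0,0],[0,0,0,0]]'
python3 - <<'E'
from h import *
import cv2
s=r.sense();im=r.snapshot("wrist");cv2.imwrite("pics/w4.png",im[:,:,::-1])
print(s['tool_pos'],s['tcp_rot'],delta([444,-126,52],s).round(1))
E
```

```text
time: 9.35
tool_pos: [437.4, -130.5, 232.0]
tcp_rot: [-180.0, 0.0, 22.6]
ft_force: [0.6, -1.1, 0.2]
finger_gap: 80.1
grip_force: 0.0
time: 9.75
tool_pos: [438.0, -129.0, 162.2]
tcp_rot: [-179.9, 0.1, 22.6]
ft_force: [0.9, 0.5, -0.1]
finger_gap: 79.9
grip_force: 0.0
[ 438.01456528 -128.97260571  162.23326599] [-1.79911071e+02  8.62656600e-02  2.26299835e+01] [  6.8  -0.3 110.2]
```

View pics/w4.png

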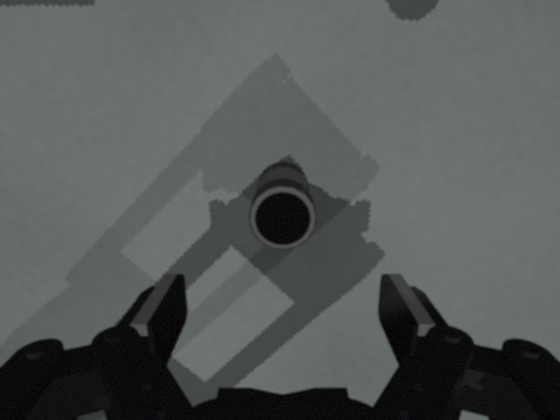

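The rim is centred at (282,217), which works out to about +6 mm in tool x. Descending and gripping.

```bash
python3 -m handwheel '[[0.006,0,0.025,0],[0,0,0.025,0],[0,0,0.025,0],[0,0,0.02,0],[0,0,0.013,0],[0,0,0,0],[0,0,0,0]]'; python3 -m handwheel '[[0,0,0,0],[0,0,0,0],[0,0,0,0],[0,0,0,0],[0,0,0,0],[0,0,0,0],[0,0,0,0],[0,0,0,0]]' 0.03 60;python3 -m handwheel '[[0,0,-0.02,0],[0,0,-0.04,0],[0,0,-0.04,0],[0,0,-0.04,0],[0,0,-0.04,0],[0,0,0,0]]'
python3 - <<'E'
from h import *
s=r.sense();print(delta([643,173,230],s).round(1))
E
```

```text
time: 10.5
tool_pos: [445.3, -127.3, 55.8]
tcp_rot: [179.9, -0.1, 22.7]
ft_force: [1.2, 0.5, 1.2]
finger_gap: 80.4
grip_force: 0.0
time: 11.3
tool_pos: [445.0, -127.2, 55.5]
tcp_rot: [179.9, -0.1, 22.6]
ft_force: [-0.7, 0.5, 6.2]
finger_gap: 40.5
grip_force: 59.9
time: 11.9
tool_pos: [447.1, -128.2, 241.2]
tcp_rot: [179.6, -0.4, 22.6]
ft_force: [0.7, -0.4, -1.8]
finger_gap: 40.8
grip_force: 61.3
[ 296.6 -202.8   11.9]
```

```bash
python3 -m handwheel '[[0.03,-0.02,0,0],[0.03,-0.02,0,0],[0.03,-0.02,0,0],[0.03,-0.02,0,0],[0.03,-0.02,0,0],[0.03,-0.02,0,0],[0.03,-0.02,0,0],[0.03,-0.02,0,0],[0.03,-0.02,0,0],[0.028,-0.02,0,0]]'; python3 -m handwheel '[[0,0,0.035,0],[0,0,0.035,0],[0,0,0,0],[0,0,0,0],[0,0,0,0]]'
python3 - <<'E'
from h import *
import cv2
s=r.sense();im=r.snapshot("wrist");cv2.imwrite("pics/w5.png",im[:,:,::-1])
print(s['tool_pos'],s['tcp_rot'],delta([643,173,66],s).round(1))
E
```

```text
time: 12.9
tool_pos: [642.5, 173.4, 232.5]
tcp_rot: [-180.0, 0.1, 22.6]
ft_force: [0.5, -0.4, -2.6]
finger_gap: 40.8
grip_force: 61.4
time: 13.4
tool_pos: [643.4, 172.2, 166.6]
tcp_rot: [180.0, -0.2, 22.6]
ft_force: [0.3, 0.4, -1.9]
finger_gap: 40.8
grip_force: 61.3
[643.43443814 172.17182361 166.59938405] [ 1.79966523e+02 -1.60195627e-01  2.26041274e+01] [ -0.4  -1.  100.6]
```

View pics/w5.png

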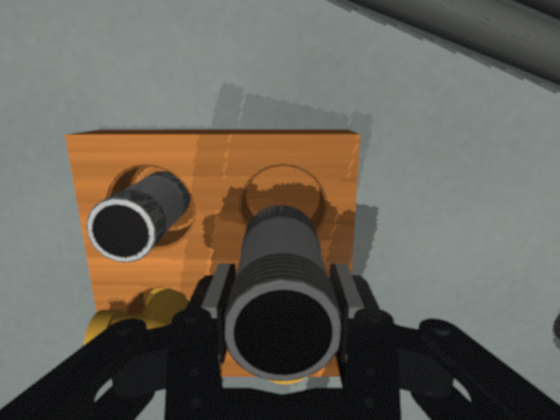

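The bore under the held nipple spans columns 243–325 with its top at row 165, so it is centred within about 1 mm. The first nipple is standing fine at (123,230). Lowering.

```bash
python3 -m handwheel '[[0,0,0.02,0],[0,0,0.025,0],[0,0,0.02,0],[0,0,0.015,0],[0,0,0.01,0],[0,0,0.005,0],[0,0,0.002,0],[0,0,0,0],[0,0,0,0],[0,0,0,0]]'
```

```text
time: 14.45
tool_pos: [642.9, 172.3, 68.2]
tcp_rot: [180.0, -0.1, 22.6]
ft_force: [0.8, -0.5, -2.4]
finger_gap: 40.4
grip_force: 61.3
```

```bash
python3 -m handwheel '[[0,0,0.001,0],[0,0,0.001,0],[0,0,0,0],[0,0,0,0],[0,0,0,0]]'
```

```text
time: 14.95
tool_pos: [642.6, 172.3, 65.6]
tcp_rot: [180.0, -0.0, 22.6]
ft_force: [-0.7, -0.2, 0.4]
finger_gap: 40.9
grip_force: 61.6
```

Contact with the floor. Releasing and rising.

```bash
python3 -m handwheel '[[0,0,0,0],[0,0,0,0],[0,0,0,0],[0,0,0,0],[0,0,0,0]]' 0.08;  python3 -m handwheel '[[0,0,-0.015,0],[0,0,-0.03,0],[0,0,-0.04,0],[0,0,-0.04,0],[0,0,-0.045,0],[0,0,0,0],[0,0,0,0],[0,0,0,0]]'
python3 - <<'E'
from h import *
import cv2
im=r.snapshot("wrist");cv2.imwrite("pics/w6.png",im[:,:,::-1])
E
```

```text
time: 15.45
tool_pos: [642.4, 172.2, 65.3]
tcp_rot: [-180.0, 0.0, 22.6]
ft_force: [-0.1, 0.3, -0.3]
finger_gap: 79.6
grip_force: 0.0
time: 16.25
tool_pos: [641.9, 172.1, 234.8]
tcp_rot: [-180.0, 0.1, 22.6]
ft_force: [-0.1, 0.2, -0.4]
finger_gap: 80.0
grip_force: 0.0
```

View pics/w6.png

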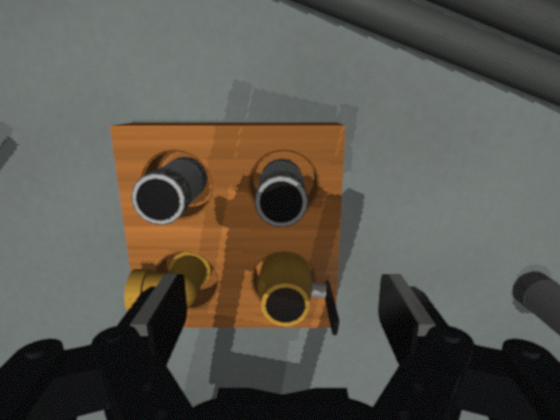

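Both nipples stand upright in their bores (rims at (160,198) and (281,200)), and the valve and elbow have not moved.

```bash
python3 -c "
from bench import r
print(r.hand_in())"
```

```text
the job is handed in; nothing more can be done
None
```

Both short nipples are in the two empty bores, standing upright on the bore floors, and the job was handed in at about 16 s; the valve and elbow are undisturbed, the arm stayed clear of the long pipe and tin, and the hand-in returned no verdict.

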